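# Hold the brown egg up to the candling lamp

## Robot

A 6-joint arm with a two-finger parallel gripper is mounted at the origin on the work surface. World frame = base frame: x ahead of the robot, y to its left, z up, the work surface at z = 0. Lengths are in mm, angles in rad, forces in N, time in s.
With the tool pointing down it reaches from about 300 to 775 mm from the base axis. Payload 14.6 kg.
Tool frame: the origin (TCP) lies between the finger pads; the fingertips stand manip.nose_length ahead of it and the grasp point (between the pads) lies 11 mm behind it (manip.nose_length is the distance from the TCP to the fingertips, in mm); z points along the fingers, y is the line along which they close (so a half turn about z gives the same grasp; the last joint's range is limited). The gripper opens to 94 mm and grips with 3 to 60 N. Pads are 16 mm wide; open, the fingers measure 119 mm over their backs; the gripper's body (75 mm by 177 mm) begins 78 mm behind the grasp point.
Start: joints at [1.261, 0.3, 1.521, -0, 1.321, -0.067], TCP at [132.23, 533.858, 213.446] pointing down, gripper open.
Joint ranges: [-3.03, 3.03], [-0.79, 2.21], [0.23, 2.52], [-1.04, 4.18], [0, 3.07], [-2.55, 2.55]. Speed limits (rad/s): [2.22, 2.22, 2.57, 3.14, 3.14, 3.14].

## Interface

Orientations are given as [roll, pitch, yaw] about the fixed x, y, z axes, in that order (R = Rz(yaw) Ry(pitch) Rx(roll)).
In Python, from cell import manip, cams, job gives the robot as it stands.
- The arm moves only by the tool jog_arm, never from a script. Its argument "commands" is a list of rows, each an object of numbers: "dx", "dy", "dz": the shift along the tool's x, y, z each as a share of 40 mm, from -1 to 1; "ax", "ay", "az": the turn, a rotation vector about the tool's x, y, z each as a share of 10 degrees, from -1 to 1; "gripper": the closure, from 0 (fully open) to 1 (shut). A call has 1 to 10 rows; each row shifts and turns the commanded pose from where the row before left it, along the tool's axes as they then stand; what a row does not reach is not made up. A row lasts 1/8 s, in which the tool goes at most 62.5 mm and 10.7 degrees, less where a joint would pass 70% of its speed; a pose out of reach is approached as far as the arm can. A call with a number of a shift or a turn outside -1 to 1 is refused whole. A call with a gripper value outside its range is refused whole. The fingers move at their own pace and stop on an object; "squeeze" is the grip in N (left out, the last holds). Time passes only in rows, so rows that do not move let the fingers close. It gives the time, the measured TCP pose, the force, the opening and the grip force at its end, in the units of the state.
- manip.read_state(): the state, without advancing time (a new reading comes with each control period).
- cams.camera(name): name is "scene" or "side" or "wrist"; returns a dict with "image" (384x512x3 uint8, red, green, blue), "fx", "fy", "cx", "cy" (pixels), "dist_coeffs" ([k1, k2, p1, p2, k3] as OpenCV has them; the pictures are not rectified), "world_to_cam" (4x4, takes a point from world to camera coordinates). Camera axes: x right, y down, z forward; pixel columns grow to the right and rows downward; lengths in mm; the calibration is good to about 2 mm. A picture is of the moment at which its call begins. There is no depth.
- job.sign_off(): hands the job in; it is judged then, once.
The state is a dict: "clock": time; "joints": joint angles; "qd": joint speeds; "effort": joint torques, N m; "eef_pos": TCP position; "eef_rot": TCP orientation; "wrist_force": force on the tool from outside, world axes, zero at the start; "moment": the same for the moment, N m; "finger_gap": finger opening in mm; "finger_force": force on a finger pad.
Only numpy, scipy, OpenCV 4.12 (cv2) and the standard library are available. Lean on these libraries where they do the work, as an engineer would, in place of code of your own. Each camera call takes 0.05 s, during which the arm holds its last target. There are 200 camera calls.

## Task

Candle the brown egg: take it off the wire egg rack, gripping it lightly so that the shell does not crack, and hold it up in the air in front of the candling lamp with its blunt end facing the lamp, about a centimetre short of the rubber cup and not touching it, the egg centred on the lamp and its long axis in line with the lamp's tilted barrel. Leave the white eggs, the lamp and the other things on the worktop undisturbed. Finish while still holding the egg steady there: do not put it down.

Things in the scene. Friction and masses are not known exactly. Their poses are not given: they have to be found in the camera images.
- egg_brown: brown hen's egg, 57 mm long, 44 mm wide, 50 to 70 g, lying level on the rack, axis 75 mm above the worktop. Origin on its long axis at mid-length; its x axis runs along it to the blunt end, z up at the start. Widest, and best gripped across, 3.5 mm from the origin towards the blunt end. The shell cracks if squeezed with a grip of over about 45 N; 20 N holds it well
- egg_brown_blunt (a point): the tip of the brown egg's blunt end, 28.5 mm from the egg's origin along its x axis; axes as the egg's
- egg_white_a: a cream-white egg on the rack, same size, shape and axes as the brown one; leave it alone
- egg_white_b: a second cream-white egg on the rack, same size, shape and axes; leave it alone
- egg_rack: fixed rack of shiny wire, 290 mm long (its y), 112 mm across its feet (its x). Two waved rails 33 mm apart run along its y, wire tops at most 60 mm above the worktop, with three shallow dips 95 mm apart: an egg lies across the rails in each, blunt end to the rack's +x (away from the robot); any egg in any dip. Origin on the worktop under its middle
- candler_mouth (a point): centre of the rim of the lamp's rubber cup (39 mm across, 32 mm inside), at the barrel's front end. Its x axis runs along the barrel INTO the lamp: the light shines along -x, towards the robot and 0.1 to 0.45 rad downwards; an egg held as asked has its own x axis along this x. Rim 0.13 to 0.24 m above the worktop; height and tilt differ each time
- candler_head: the lamp's aluminium barrel, 44 mm across, from the rubber cup back 133 mm; origin on its axis, 100 mm behind the cup's rim, at the clamp hinge; axes as the mouth's. Clamp and hinge are stiff and are not to be shifted
- candler: the lamp's stand, fixed: round steel base, 140 mm across and 18 mm high, with an upright post 15 mm thick and 325 mm high that stands 35 mm behind the origin (its +x); the barrel juts out from the post towards its -x, 130 mm beyond the origin. Origin at the centre of the base's underside
- canister_a: grey storage canister with bamboo lid, 102 mm across, 120 mm high, origin under its centre; bystander
- canister_b: a second such canister; bystander
- canister_c: a third such canister; bystander
- kettle: black electric kettle, 164 mm across, 230 mm high, origin under its centre; bystander
- mug: blue mug, 82 mm across, 95 mm high, origin under its centre; bystander
Things that resemble listed ones, but are neither listed nor needed, are in the scene too. There is more than one size of the egg_brown; the one meant has the size given above.

How it is judged (in metres and radians):
On the way:
1. the brown egg is picked up by the fingers, clear of the rack (height (world z) of egg_brown above 0.095 m and contact force between the fingers and egg_brown above 2 N and contact force between egg_brown and egg_rack below 0.1 N), for 0.2 s.
At the end, for the whole second after the job is handed in: Egg held still in the air by the fingers alone: blunt tip 0 to 20 mm in front of the lamp cup's rim, within 10 mm of the lamp's axis sideways and up or down, axis within 0.2 rad of the barrel's; lamp within 6 mm, white eggs 15 mm, other things 30 mm of where they were (x of egg_brown_blunt in the frame of candler_mouth between -0.02 and 0.001 m and y of egg_brown_blunt in the frame of candler_mouth between -0.01 and 0.01 m and z of egg_brown_blunt in the frame of candler_mouth between -0.01 and 0.01 m and angle between the x axis of egg_brown and the x axis of candler_mouth, either way round below 0.2 rad and contact force between the fingers and egg_brown above 2 N and contact force between egg_brown and candler below 0.2 N and contact force between egg_brown and egg_rack below 0.1 N and height (world z) of egg_brown above 0.08 m and linear speed of egg_brown below 0.02 m/s and distance of candler_mouth from where it was at the start of the episode below 0.006 m and distance of each of egg_white_a, egg_white_b from where it was at the start of the episode below 0.015 m and distance of each of canister_a, canister_b, canister_c, kettle, mug from where it was at the start of the episode below 0.03 m); the arm keeps its last pose, push and grip.
It fails at once if the brown egg is cracked: it is squeezed with a grip of over 45 N (105 N summed over both fingers and whatever it rests on), or struck as hard (contact force between egg_brown and anything else above 105 N).
It fails at once if the brown egg is pushed against the lamp (over 2 N) (contact force between egg_brown and candler above 2 N).
It fails at once if the lamp is knocked out of place (distance of candler_mouth from where it was at the start of the episode above 0.006 m).
It fails at once if a white egg is disturbed (distance of any of egg_white_a, egg_white_b from where it was at the start of the episode above 0.015 m).
It fails at once if a canister, the kettle or the mug is shoved or tipped over (distance of any of canister_a, canister_b, canister_c, kettle, mug from where it was at the start of the episode above 0.03 m).
It also fails if it takes over 32 s, if anything falls off the work surface, if the arm or the gripper's body presses on something with over 40 N, if the wrist force passes 120 N, or if a joint passes its speed limit or range.

## Working session

There is one attempt and no reset: what is moved stays moved. The work goes in short steps, Python scripts to look and compute and a tool call to move; the robot and the scene stay as the last step left them, time stands still between calls to the robot, and variables do not carry over. Pictures are saved under pics/ and viewed, at most 12 in all, crops included, and the job is handed in when it is done.

Besides the shell and the picture viewer there is one more tool, called after "Emit:" in YAML: its name, and indented under it one key for each argument. jog_arm: Moves the arm, as the interface text tells. Shift numbers are shares of 40 mm and turn numbers shares of 10 degrees, none past 1 either way. Its arguments: {"type":"object","properties":{"commands":{"type":"array"},"squeeze":{"type":"number"}},"required":["commands"]}

```bash
mkdir -p pics; cat > h.py <<'E'
import numpy as np, cv2
from cell import manip, cams, job
def grab(n):
    c=cams.camera(n); cv2.imwrite(f'pics/{n}_{manip.read_state()["clock"]:.2f}.png',cv2.cvtColor(c['image'],cv2.COLOR_RGB2BGR)); return c
def K(c): return np.array([[c['fx'],0,c['cx']],[0,c['fy'],c['cy']],[0,0,1.]])
def ray(c,uv):
    p=cv2.undistortPoints(np.array([[uv]],float),K(c),np.array(c['dist_coeffs'],float))[0,0]
    M=np.array(c['world_to_cam']);R=M[:3,:3];o=-R.T@M[:3,3];d=R.T@np.array([p[0],p[1],1]);return o,d/np.linalg.norm(d)
def plane(c,uv,z): o,d=ray(c,uv);return o+d*(z-o[2])/d[2]
def tri(c1,u1,c2,u2):
    o,d=ray(c1,u1);p,e=ray(c2,u2);t=np.linalg.lstsq(np.c_[d,-e],p-o,rcond=None)[0]
    a=o+t[0]*d;b=p+t[1]*e;return (a+b)/2,np.linalg.norm(a-b)
def proj(c,P):
    M=np.array(c['world_to_cam']);return cv2.projectPoints(np.array(P,float).reshape(-1,3),cv2.Rodrigues(M[:3,:3])[0],M[:3,3],K(c),np.array(c['dist_coeffs'],float))[0][:,0]
E
python3 - <<'E'
from h import *
import pickle
C={n:grab(n) for n in('scene','side','wrist')}
pickle.dump(C,open('C0.pkl','wb'))
s=manip.read_state();print(s,manip.nose_length)
for n in C: print(n,ray(C[n],(256,192)))
a=np.vstack([C['scene']['image'],C['side']['image']])
cv2.imwrite('pics/both.png',cv2.cvtColor(a,cv2.COLOR_RGB2BGR)) 
E
ls pics
```

```text
{'clock': 0.15, 'joints': array([ 1.26140685e+00,  3.00336867e-01,  1.52140508e+00,  2.48984010e-05,
        1.32069415e+00, -6.65693573e-02]), 'qd': array([ 0.00011597, -0.00147114, -0.00090249,  0.00076124,  0.00017165,
       -0.00178561]), 'effort': array([-1.71325904e-03, -5.31958437e+01, -3.52813554e+01,  7.07632536e-02,
        2.37018027e-02, -6.24369795e-05]), 'eef_pos': array([132.16846139, 533.69977633, 213.03441752]), 'eef_rot': array([-3.14075268e+00, -8.01711392e-05,  2.89876633e+00]), 'wrist_force': array([ 0.12877865, -0.92008596,  0.38181635]), 'moment': array([-0.00079734,  0.00943645,  0.0206371 ]), 'finger_force': 0.0, 'finger_gap': 93.76556321449614} 8.0
scene (array([1253.42002042,  422.78419716,  958.48450243]), array([-0.59447641, -0.36845278, -0.71473096]))
side (array([  56.83442826, -487.76328116,  961.3468841 ]), array([ 0.45327109,  0.4267043 , -0.78260383]))
wrist (array([ 52.3035675 , 554.84757609, 384.40322791]), array([ 0.27257615, -0.05553585, -0.96053007]))
both.png
scene_0.05.png
side_0.10.png
wrist_0.15.png
```

View pics/scene_0.05.png

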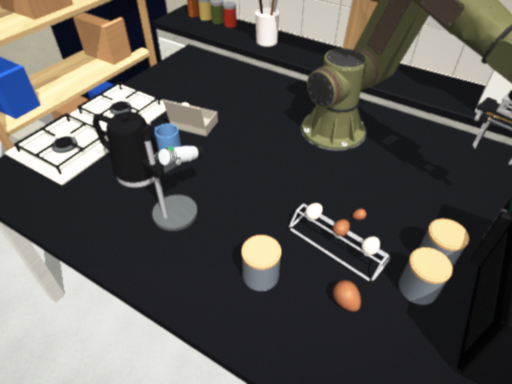

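View pics/side_0.10.png

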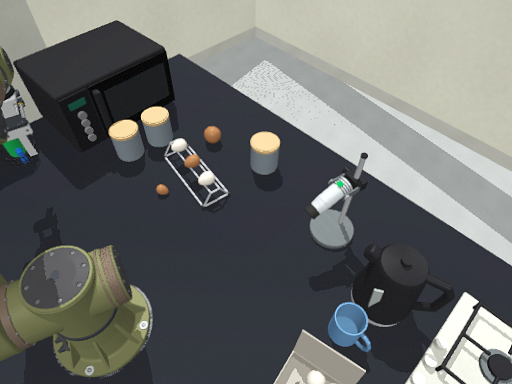

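The on-rack brown egg is at scene (341,228) / side (192,161). The look-alikes are a small brown egg at scene (359,214) / side (162,190), and a big brown egg at scene (347,295) / side (212,134), both lying on the worktop. The target is the one on the rack, in the middle dip. The lamp cup is at about side (313,211) and scene (195,153). Next, a close crop to check this.

```bash
python3 - <<'E'
from h import *
import pickle
C=pickle.load(open('C0.pkl','rb'))
def crop(n,x,y,w=64,h=48):
    i=C[n]['image'][y:y+h,x:x+w]; return cv2.resize(i,(400,300),interpolation=cv2.INTER_CUBIC)
a=np.vstack([np.hstack([crop('scene',145,128),crop('side',300,165)]),np.hstack([crop('scene',310,200),crop('side',165,135)])])
cv2.imwrite('pics/crops.png',cv2.cvtColor(a,cv2.COLOR_RGB2BGR))
for n in('scene','side'):
    c=C[n]; im=c['image'].astype(int);hsv=cv2.cvtColor(c['image'],cv2.COLOR_RGB2HSV)
    for nm,m in (('brown',(hsv[...,0]<14)&(hsv[...,1]>130)&(hsv[...,2]>60)),('white',(hsv[...,1]<70)&(hsv[...,2]>170))):
        k,l,st,ce=cv2.connectedComponentsWithStats(m.astype(np.uint8))
        for i in range(1,k):
            x,y,w,h,a=st[i]
            if 40<a<700:
                P=plane(c,ce[i],75)
                cn=cv2.findContours((l==i).astype(np.uint8),0,1)[0][0]
                print(n,nm,ce[i].round(1),st[i],P.round(1), cv2.fitEllipse(cn) if len(cn)>5 else '')
E
```

```text
scene brown [192.5   8.3] [187   0  12  18 183] [ -505.8 -1089.4    75. ] ((192.6021728515625, 8.262104034423828), (11.212763786315918, 19.48565101623535), 175.35604858398438)
scene brown [229.2  18.1] [223   9  14  19 227] [-508.5 -843.6   75. ] ((229.24754333496094, 17.953903198242188), (13.375689506530762, 20.562389373779297), 170.4206085205078)
scene brown [359.1 214. ] [353 209  14  11 111] [433.7 271.6  75. ] ((359.2694091796875, 213.9342041015625), (10.068804740905762, 12.998834609985352), 75.88959503173828)
scene brown [341.3 226.8] [333 219  17  17 186] [506.4 246.7  75. ] ((341.30242919921875, 226.88330078125), (14.142003059387207, 16.50741958618164), 42.07456970214844)
scene brown [347.  295.4] [333 281  28  30 598] [701.4 346.4  75. ] ((347.0376892089844, 295.27056884765625), (23.830154418945312, 32.61190414428711), 143.7217254638672)
scene white [174.6   3.6] [167   0  20  11 139] [ -502.5 -1215.2    75. ] ((173.5475616455078, 3.835843563079834), (9.13857364654541, 21.148239135742188), 75.86182403564453)
scene white [507.    4.1] [499   0  13  14  92] [-1532.4   386.9   
[... 5395 characters left out ...]
9373779297)
side white [333.5 350.5] [302 330  64  42 156] [ 362.4 -470.6   75. ] ((333.3978271484375, 350.4010009765625), (2.0282013416290283, 77.87745666503906), 123.06035614013672)
side white [283.8 366.8] [274 350  21  34  69] [ 252.5 -411.3   75. ] ((283.7809143066406, 366.7666931152344), (1.7945969104766846, 37.781898498535156), 30.349802017211914)
side white [294.6 377.6] [286 368  19  16 156] [ 253.1 -443.9   75. ] ((294.7615051269531, 377.7812194824219), (15.83974552154541, 16.053966522216797), 147.7280731201172)
side white [315.3 377.4] [306 370  20  14 220] [ 286.5 -476.9   75. ] ((315.2233581542969, 377.37579345703125), (13.323217391967773, 19.732460021972656), 99.35720825195312)
```

View pics/crops.png

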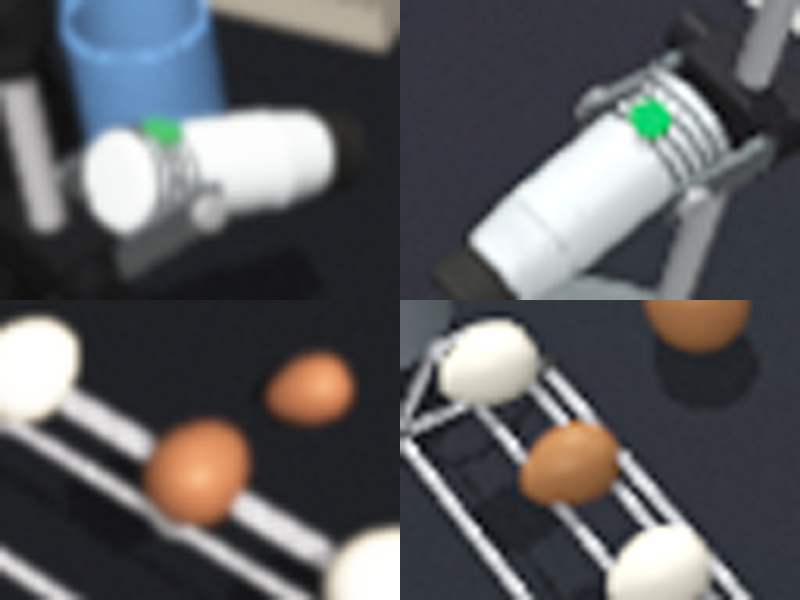

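Rack egg confirmed: it lies across the rails between two white ones, at about (506,247) in scene and (500,236) in side. The small and big look-alikes are on the worktop. Now a brightened lamp crop to see the ends of the cup.

```bash
python3 - <<'E'
from h import *
import pickle
C=pickle.load(open('C0.pkl','rb'))
def crop(n,x,y,w=50,h=60):
    i=C[n]['image'][y:y+h,x:x+w].astype(float); i=255*(i/255)**.4; return cv2.resize(i.astype(np.uint8),(w*8,h*8),interpolation=cv2.INTER_CUBIC)
a=np.hstack([crop('scene',155,125),crop('side',302,168)])
cv2.imwrite('pics/lamp.png',cv2.cvtColor(a,cv2.COLOR_RGB2BGR))
c=C['side']
for uv in((179.1,144.9),(192.2,161.1),(206.6,179)): print('side',plane(c,uv,75).round(1))
c=C['scene']
for uv in((316.,211),(341.5,227),(371,245)): print('scene',plane(c,uv,75).round(1))
print(tri(C['scene'],(341.7,227.2),C['side'],(192.3,161.1)))
E
```

```text
side [525.  338.1  75. ]
side [508.8 243.1  75. ]
side [492.2 146.9  75. ]
scene [490.6 159.   75. ]
scene [507.  247.5  75. ]
scene [522.8 341.6  75. ]
(array([508.58426262, 246.32135052,  73.95617845]), np.float64(5.038747580693519))
```

View pics/lamp.png

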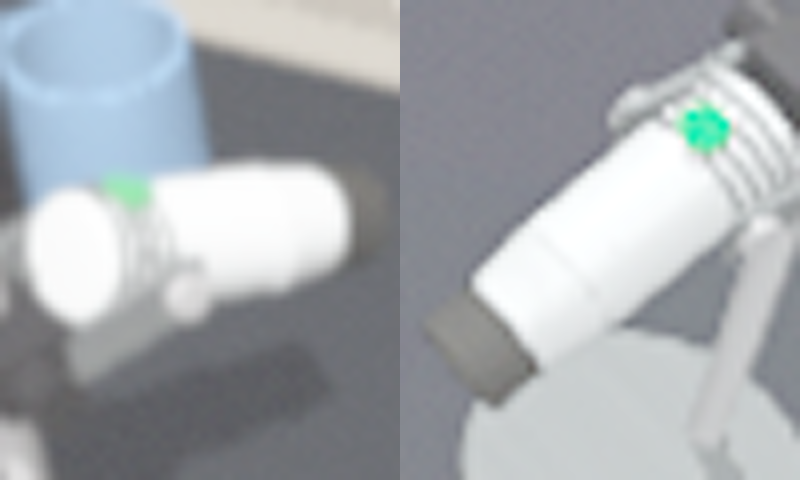

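```bash
cat > lamp.py <<'E'
from h import *
import pickle
from scipy.optimize import least_squares
C=pickle.load(open('C0.pkl','rb'))
S=lambda x,y:(155+x/8-.5+.5/8,125+y/8-.5+.5/8)
D=lambda x,y:(302+(x-400)/8-.5+.5/8,168+y/8-.5+.5/8)
sc,sd=C['scene'],C['side']
def rim(P,a,r,t):
    u=np.cross(a,[0,0,1]);u/=np.linalg.norm(u);v=np.cross(u,a)
    return P+a*t+r*(np.cos(T)[:,None]*u+np.sin(T)[:,None]*v)
T=np.linspace(0,2*np.pi,120)
def axis(p): return np.array([np.cos(p[4])*np.cos(p[3]),np.cos(p[4])*np.sin(p[3]),np.sin(p[4])])
def perp(q,l0,l1): l0,l1=map(np.array,(l0,l1));n=l1-l0;n=n/np.linalg.norm(n);d=q-l0;return d[0]*n[1]-d[1]*n[0]
def res(p):
    P=p[:3];a=axis(p);r=[]
    r+=list(proj(sc,P+133*a)[0]-S(73,257))           # back disc centre
    q=proj(sc,rim(P,a,19.5,0)); r.append(q[:,0].max()-S(388,0)[0])  # cup extreme
    r.append(perp(proj(sc,P+10*a)[0],S(73,257),S(365,214)))
    l=(D(505,331),D(702,169))
    r+=[perp(proj(sd,P)[0],*l),perp(proj(sd,P+100*a)[0],*l)]
    q=proj(sd,rim(P,a,19.5,0)); n=np.subtract(l[0],l[1]);n/=np.linalg.norm(n)
    r.append(((q-np.array(D(458,366)))@n).max()-.3)
    return r
p=least_squares(res,[520,-250,180,-.2,.25]).x
if __name__=='__main__':
    print(p.round(3),np.round(res(p),2)); o,_=ray(sc,(0,0));print('mm/px',np.linalg.norm(o-p[:3])/sc['fx'])
    # gravity-level checks: stand base centre predicted 130 mm out from mouth-> horizontally
    st=manip.read_state();print(st['eef_pos'],st['eef_rot'])
E
python3 lamp.py
```

```text
[ 5.56375e+02 -2.14232e+02  1.81712e+02 -1.93000e-01  4.32000e-01] [-0.89 -0.07 -0.27 -0.08 -0.02  0.72  0.9 ]
mm/px 3.0541591726421005
[132.16846139 533.69977633 213.03441752] [-3.14075268e+00 -8.01711392e-05  2.89876633e+00]
```

Emit:
jog_arm:
  commands:
    - {"dx":-1,"dy":-0.43,"gripper":0.25}
    - {"dx":-1,"dy":-0.43,"gripper":0.25}
    - {"dx":-1,"dy":-0.43,"gripper":0.25}
    - {"dx":-1,"dy":-0.43,"gripper":0.25}
    - {"dx":-1,"dy":-0.43,"gripper":0.25}
    - {"dx":-1,"dy":-0.43,"gripper":0.25}
    - {"dx":-1,"dy":-0.43,"gripper":0.25}
    - {"dx":-1,"dy":-0.43,"gripper":0.25}
    - {"dx":-1,"dy":-0.43,"gripper":0.25}
    - {"dx":-0.92,"dy":-0.4,"az":-0.41,"gripper":0.25}

```text
schema error: expected keys dx, dy, dz, ax, ay, az, gripper
```

Emit:
jog_arm:
  commands:
    - {"dz":0.5,"gripper":0.25}
    - {"gripper":0.25}
    - {"gripper":0.25}
  squeeze: 18

```text
schema error: expected keys dx, dy, dz, ax, ay, az, gripper
```

```bash
python3 - <<'E'
from h import *
c=grab('wrist');s=manip.read_state();print(s['clock'],s['eef_pos'],s['eef_rot'],s['finger_gap'])
cv2.imwrite('pics/w1.png',cv2.cvtColor(c['image'],cv2.COLOR_RGB2BGR))
import pickle;pickle.dump(c,open('w1.pkl','wb'))
hsv=cv2.cvtColor(c['image'],cv2.COLOR_RGB2HSV)
m=(hsv[...,0]<16)&(hsv[...,1]>110)&(hsv[...,2]>50)
k,l,st,ce=cv2.connectedComponentsWithStats(m.astype(np.uint8))
for i in range(1,k):
    if st[i][4]>300:
        cn=max(cv2.findContours((l==i).astype(np.uint8),0,1)[0],key=len);e=cv2.fitEllipse(cn)
        th=np.deg2rad(e[2]+90);d=np.array([np.cos(th),np.sin(th)])*e[1][1]/2
        A,B=plane(c,np.array(e[0])+d,75),plane(c,np.array(e[0])-d,75)
        print(st[i],e,plane(c,e[0],75).round(1),A.round(1),B.round(1),np.linalg.norm(A-B))
E
```

```text
0.2 [132.18247213 533.72402044 213.0905411 ] [-3.14088455e+00 -3.05666830e-05  2.89882934e+00] 94.17120800493619
```

View pics/w1.png

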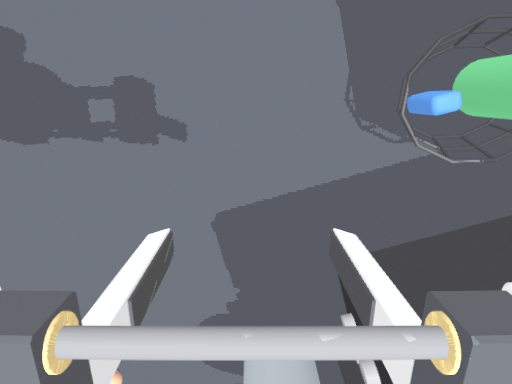

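All seven keys are needed in every row. The arm hasn't moved: the wrist picture shows only the fingers and bare worktop.

Emit:
jog_arm:
  commands:
    - {"dx":-1,"dy":-0.43,"dz":0,"ax":0,"ay":0,"az":0,"gripper":0.25}
    - {"dx":-1,"dy":-0.43,"dz":0,"ax":0,"ay":0,"az":0,"gripper":0.25}
    - {"dx":-1,"dy":-0.43,"dz":0,"ax":0,"ay":0,"az":0,"gripper":0.25}
    - {"dx":-1,"dy":-0.43,"dz":0,"ax":0,"ay":0,"az":0,"gripper":0.25}
    - {"dx":-1,"dy":-0.43,"dz":0,"ax":0,"ay":0,"az":0,"gripper":0.25}
    - {"dx":-1,"dy":-0.43,"dz":0,"ax":0,"ay":0,"az":0,"gripper":0.25}
    - {"dx":-1,"dy":-0.43,"dz":0,"ax":0,"ay":0,"az":0,"gripper":0.25}
    - {"dx":-1,"dy":-0.43,"dz":0,"ax":0,"ay":0,"az":0,"gripper":0.25}
    - {"dx":-1,"dy":-0.43,"dz":0,"ax":0,"ay":0,"az":0,"gripper":0.25}
    - {"dx":-0.92,"dy":-0.4,"dz":0,"ax":0,"ay":0,"az":-0.41,"gripper":0.25}

```text
clock: 1.45
eef_pos: [477.4, 271.6, 213.3]
eef_rot: [-3.141, -0.0, 2.971]
wrist_force: [-0.1, 1.1, 0.3]
finger_gap: 70.4
finger_force: 0.0
```

Emit:
jog_arm:
  commands:
    - {"dx":0,"dy":0,"dz":0,"ax":0,"ay":0,"az":0,"gripper":0.25}
    - {"dx":0,"dy":0,"dz":0,"ax":0,"ay":0,"az":0,"gripper":0.25}
  squeeze: 18

```text
clock: 1.7
eef_pos: [475.9, 272.9, 213.2]
eef_rot: [-3.141, -0.001, 2.97]
wrist_force: [-0.9, -0.2, 0.5]
finger_gap: 70.6
finger_force: 0.0
```

```bash
cat > egg.py <<'E'
from h import *
c=grab('wrist');s=manip.read_state();print(s['clock'],s['eef_pos'],s['eef_rot'],s['finger_gap'])
cv2.imwrite('pics/w1.png',cv2.cvtColor(c['image'],cv2.COLOR_RGB2BGR))
hsv=cv2.cvtColor(c['image'],cv2.COLOR_RGB2HSV)
m=(hsv[...,0]<16)&(hsv[...,1]>110)&(hsv[...,2]>50)
k,l,st,ce=cv2.connectedComponentsWithStats(m.astype(np.uint8))
for i in range(1,k):
    if st[i][4]>300:
        cn=max(cv2.findContours((l==i).astype(np.uint8),0,1)[0],key=len);e=cv2.fitEllipse(cn)
        th=np.deg2rad(e[2]+90);d=np.array([np.cos(th),np.sin(th)])*e[1][1]/2
        A,B=plane(c,np.array(e[0])+d,75),plane(c,np.array(e[0])-d,75)
        print(st[i],e,plane(c,e[0],75).round(1),A.round(1),B.round(1),np.linalg.norm(A-B))
E
python3 egg.py
```

```text
1.75 [475.68799646 273.19474364 213.37141248] [-3.14152082e+00 -3.14189965e-04  2.97035705e+00] 70.2701159097577
[209  72  33  36 733] ((224.8231658935547, 89.8072738647461), (30.173866271972656, 36.42631530761719), 36.70838165283203) [383.8 265.1  75. ] [394.6 252.8  75. ] [373.2 277.2  75. ] 32.44414856870217
[ 209  194   43   54 1317] ((230.02862548828125, 221.97032165527344), (41.41434097290039, 53.234127044677734), 179.6995391845703) [510.4 245.5  75. ] [482.6 250.7  75. ] [539.6 240.   75. ] 57.949421846330814
[301 293  34  33 747] ((316.10894775390625, 310.82562255859375), (31.388275146484375, 33.40973663330078), 46.28483963012695) [630.7 319.7  75. ] [643.5 304.5  75. ] [618.2 334.4  75. ] 39.19472832881024
```

View pics/w1.png

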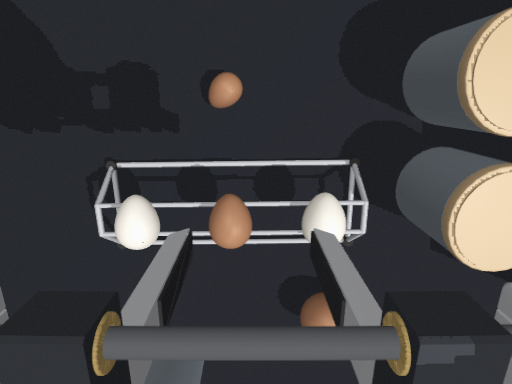

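The wrist picture shows the brown egg at (230,222) between the two white eggs, blunt end towards the fingers. It measures 57.9 mm long, which matches the given size.

Emit:
jog_arm:
  commands:
    - {"dx":-0.52,"dy":-0.27,"dz":0,"ax":0,"ay":0,"az":0,"gripper":0.25}
    - {"dx":-0.52,"dy":-0.27,"dz":0.5,"ax":0,"ay":0,"az":0,"gripper":0.25}
    - {"dx":0,"dy":0,"dz":1,"ax":0,"ay":0,"az":0,"gripper":0.25}
    - {"dx":0,"dy":0,"dz":0.6,"ax":0,"ay":0,"az":0,"gripper":0.25}
    - {"dx":0,"dy":0,"dz":0,"ax":0,"ay":0,"az":0,"gripper":0.25}
    - {"dx":0,"dy":0,"dz":0,"ax":0,"ay":0,"az":0,"gripper":0.25}

```text
clock: 2.5
eef_pos: [513.8, 245.0, 130.8]
eef_rot: [3.141, 0.001, 2.971]
wrist_force: [-0.0, 0.3, -0.2]
finger_gap: 70.7
finger_force: 0.0
```

```bash
python3 egg.py
```

```text
2.55 [513.94723457 244.91680237 130.95088186] [3.14046622e+00 1.80194016e-03 2.97087138e+00] 70.47505706114525
[220   7  44  51 572] ((243.96688842773438, 30.332321166992188), (38.54745101928711, 53.86819839477539), 37.848628997802734) [391.3 262.2  75. ] [401.8 249.5  75. ] [381.  274.5  75. ] 32.57294627208829
[ 222  170   58   73 1962] ((249.32203674316406, 204.9564666748047), (52.632659912109375, 64.3530502319336), 25.50214195251465) [506.9 245.5  75. ] [527.9 231.2  75. ] [487.1 259.   75. ] 49.38094266448675
```

View pics/w1.png

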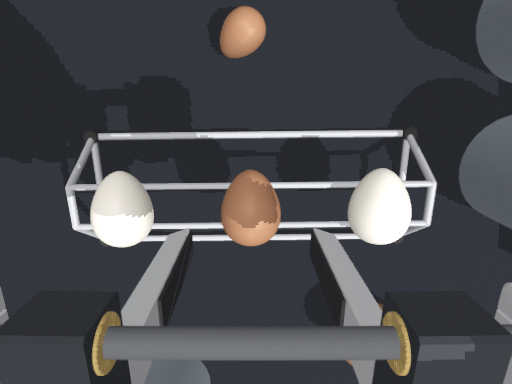

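The wrist picture shows the brown egg spanning (251,170) to (251,246), centred between the finger inner edges at 188 and 315. I'll descend and close.

Emit:
jog_arm:
  commands:
    - {"dx":0,"dy":0,"dz":0.7,"ax":0,"ay":0,"az":0,"gripper":0.25}
    - {"dx":0,"dy":0,"dz":0.5,"ax":0,"ay":0,"az":0,"gripper":0.25}
    - {"dx":0,"dy":0,"dz":0.33,"ax":0,"ay":0,"az":0,"gripper":0.25}
    - {"dx":0,"dy":0,"dz":0,"ax":0,"ay":0,"az":0,"gripper":0.25}
    - {"dx":0,"dy":0,"dz":0,"ax":0,"ay":0,"az":0,"gripper":0.25}
  squeeze: 18

```text
clock: 3.18
eef_pos: [514.1, 244.5, 69.3]
eef_rot: [3.141, 0.001, 2.97]
wrist_force: [0.5, -0.6, 0.4]
finger_gap: 70.7
finger_force: 0.0
```

Emit:
jog_arm:
  commands:
    - {"dx":0,"dy":0,"dz":0,"ax":0,"ay":0,"az":0,"gripper":0.4}
    - {"dx":0,"dy":0,"dz":0,"ax":0,"ay":0,"az":0,"gripper":0.48}
    - {"dx":0,"dy":0,"dz":0,"ax":0,"ay":0,"az":0,"gripper":0.54}
    - {"dx":0,"dy":0,"dz":0,"ax":0,"ay":0,"az":0,"gripper":0.6}
    - {"dx":0,"dy":0,"dz":0,"ax":0,"ay":0,"az":0,"gripper":0.7}
    - {"dx":0,"dy":0,"dz":0,"ax":0,"ay":0,"az":0,"gripper":0.7}
  squeeze: 18

```text
clock: 3.92
eef_pos: [513.7, 244.3, 68.4]
eef_rot: [3.141, 0.0, 2.97]
wrist_force: [-0.8, -0.8, 3.3]
finger_gap: 45.9
finger_force: 18.0
```

Emit:
jog_arm:
  commands:
    - {"dx":0,"dy":0,"dz":-0.2,"ax":0,"ay":0,"az":0,"gripper":0.7}
    - {"dx":0,"dy":0,"dz":-0.4,"ax":0,"ay":0,"az":0,"gripper":0.7}
    - {"dx":0,"dy":0,"dz":-0.6,"ax":0,"ay":0,"az":0,"gripper":0.7}
    - {"dx":0,"dy":0,"dz":-0.6,"ax":0,"ay":0,"az":0,"gripper":0.7}
    - {"dx":0,"dy":0,"dz":-0.6,"ax":0,"ay":0,"az":0,"gripper":0.7}
    - {"dx":0,"dy":0,"dz":-0.6,"ax":0,"ay":0,"az":0,"gripper":0.7}
    - {"dx":0,"dy":0,"dz":-0.3,"ax":0,"ay":0,"az":0,"gripper":0.7}
    - {"dx":0,"dy":0,"dz":0,"ax":0,"ay":0,"az":0,"gripper":0.7}
  squeeze: 20

```text
clock: 4.92
eef_pos: [513.8, 244.4, 201.0]
eef_rot: [3.141, 0.001, 2.97]
wrist_force: [1.0, -0.4, -1.5]
finger_gap: 45.9
finger_force: 20.0
```

```bash
python3 - <<'E'
from lamp import *
from scipy.spatial.transform import Rotation as Ro
s=manip.read_state()
R=Ro.from_euler('xyz',s['eef_rot']).as_matrix()
a=axis(p); print('mouth',p.round(3))
for back in (100,10):
    tip=p[:3]-back*a
    eg=tip-25*a      # grip section (28.5-3.5)
    x=-a; y=np.cross([0,0,1],-x)  # placeholder
    y=np.array([-a[1],a[0],0]);y/=np.linalg.norm(y); y=y if y[1]>0 else -y
    z=np.cross(x,y); Rt=np.c_[x,y,z]
    # egg axis sits 6 mm behind TCP along z
    tcp=eg+6*z
    print(back,'tcp',tcp.round(1),'euler',Ro.from_matrix(Rt).as_euler('xyz').round(3),'rotvec deg',np.rad2deg(Ro.from_matrix(R.T@Rt).as_rotvec()).round(2),'shift in tool',(R.T@(tcp-s['eef_pos'])).round(1))
print(s['eef_pos'],s['eef_rot'],s['finger_force'])
E
```

```text
mouth [ 5.56375e+02 -2.14232e+02  1.81712e+02 -1.93000e-01  4.32000e-01]
100 tcp [ 447.4 -193.   123.9] euler [3.142 0.432 2.949] rotvec deg [  0.31 -24.71   1.19] shift in tool [  -9.1 -442.3   76.9]
10 tcp [ 527.7 -208.6  161.6] euler [3.142 0.432 2.949] rotvec deg [  0.31 -24.71   1.19] shift in tool [ -90.8 -444.    39.2]
[513.79605263 244.36722198 201.03825147] [3.14087091e+00 1.18225234e-03 2.97035447e+00] 19.99985843896866
```

Emit:
jog_arm:
  commands:
    - {"dx":0,"dy":-0.3,"dz":0,"ax":0,"ay":0,"az":0,"gripper":0.7}
    - {"dx":0.1,"dy":-0.7,"dz":0,"ax":0,"ay":0,"az":0,"gripper":0.7}
    - {"dx":0.1,"dy":-0.9,"dz":0,"ax":0,"ay":0,"az":0,"gripper":0.7}
    - {"dx":0.1,"dy":-0.9,"dz":0,"ax":0,"ay":0,"az":0,"gripper":0.7}
    - {"dx":0.1,"dy":-0.9,"dz":0,"ax":0,"ay":0,"az":0,"gripper":0.7}
    - {"dx":0.1,"dy":-0.9,"dz":0,"ax":0,"ay":0,"az":0,"gripper":0.7}
    - {"dx":0.1,"dy":-0.9,"dz":0,"ax":0,"ay":0,"az":0,"gripper":0.7}
    - {"dx":0.1,"dy":-0.9,"dz":0,"ax":0,"ay":0,"az":0,"gripper":0.7}
    - {"dx":0.1,"dy":-0.9,"dz":0,"ax":0,"ay":0,"az":0,"gripper":0.7}
    - {"dx":0,"dy":-0.9,"dz":0,"ax":0,"ay":0,"az":0,"gripper":0.7}
  squeeze: 20

```text
clock: 6.18
eef_pos: [425.0, -74.8, 199.5]
eef_rot: [3.142, -0.001, 2.97]
wrist_force: [0.0, 0.1, -0.3]
finger_gap: 45.9
finger_force: 20.0
```

Emit:
jog_arm:
  commands:
    - {"dx":0,"dy":-0.9,"dz":0,"ax":0,"ay":0,"az":0,"gripper":0.7}
    - {"dx":0,"dy":-0.9,"dz":0,"ax":0,"ay":0,"az":0,"gripper":0.7}
    - {"dx":0,"dy":-0.7,"dz":0,"ax":0,"ay":-0.4,"az":0,"gripper":0.7}
    - {"dx":0,"dy":-0.3,"dz":0.2,"ax":0,"ay":-0.6,"az":0.12,"gripper":0.7}
    - {"dx":0,"dy":0,"dz":0.2,"ax":0,"ay":-0.6,"az":0,"gripper":0.7}
    - {"dx":0,"dy":0,"dz":0.2,"ax":0,"ay":-0.5,"az":0,"gripper":0.7}
    - {"dx":0,"dy":0,"dz":0.2,"ax":0,"ay":-0.37,"az":0,"gripper":0.7}
    - {"dx":0,"dy":0,"dz":0,"ax":0,"ay":0,"az":0,"gripper":0.7}
  squeeze: 20

```text
clock: 7.18
eef_pos: [412.7, -184.9, 168.0]
eef_rot: [3.138, 0.428, 2.947]
wrist_force: [0.6, 0.2, 0.3]
finger_gap: 45.9
finger_force: 20.0
```

```bash
python3 - <<'E'
from h import *
import pickle
C={n:grab(n) for n in('scene','side','wrist')};pickle.dump(C,open('C1.pkl','wb'))
s=manip.read_state();print(s['clock'],s['eef_pos'],s['eef_rot'],s['finger_force'],s['finger_gap'])
w=C['wrist']['image']
f=lambda n,x,y:cv2.resize(C[n]['image'][y:y+90,x:x+120],(400,300),interpolation=cv2.INTER_CUBIC)
a=np.vstack([np.hstack([f('scene',130,110),f('side',240,160)]),np.hstack([cv2.resize(w,(400,300)),np.zeros((300,400,3),np.uint8)])])
g=(255*(a/255.)**.5).astype(np.uint8)
cv2.imwrite('pics/v1.png',cv2.cvtColor(g,cv2.COLOR_RGB2BGR))
E
```

```text
7.325 [ 414.01657861 -185.29713485  169.46123133] [3.13895053 0.43005367 2.94832745] 19.999932646751404 45.929919964255994
```

View pics/v1.png

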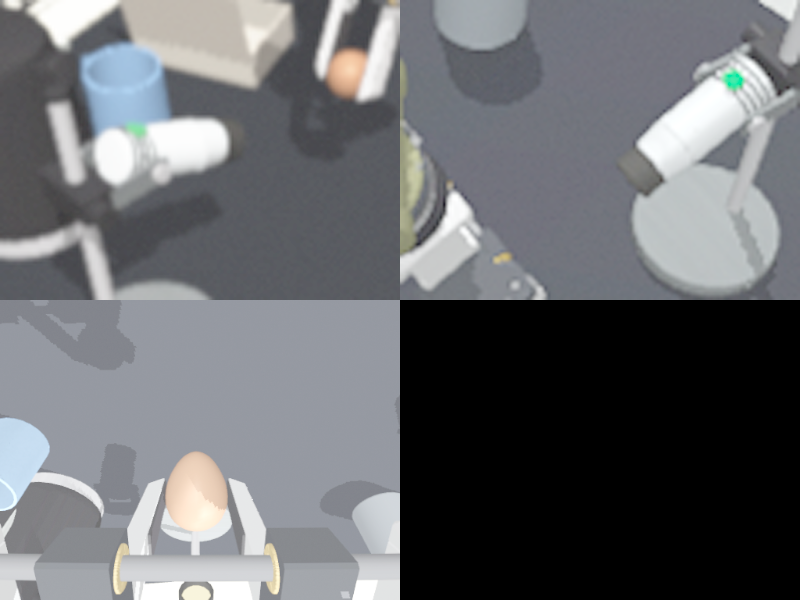

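The crops show the egg held level with the lamp, still short of it. The side view shows the cup at (640,170) and the full base disc. The wrist view shows the glowing cup at (196,592), laterally in line with the egg at x=197. Now I'll cross-check the lamp pose.

```bash
python3 - <<'E'
from lamp import *
C=pickle.load(open('C1.pkl','rb'));w=C['wrist'];a=axis(p)
print('mouth in wrist',proj(w,p[:3])[0],'rim extents',proj(w,rim(p[:3],a,19.5,0)).min(0),proj(w,rim(p[:3],a,19.5,0)).max(0))
im=C['side']['image'][180:250,300:362]
hsv=cv2.cvtColor(C['side']['image'],cv2.COLOR_RGB2HSV)
D2=lambda x,y:(240+(x-400)*.3-.35,160+y*.3-.35)
L,Rr=plane(C['side'],D2(632,225),18),plane(C['side'],D2(779,237),18)
print('base L,R',L.round(1),Rr.round(1),((L+Rr)/2).round(1),np.linalg.norm(L-Rr))
print('lamp-derived base', (p[:2]+130*np.array([np.cos(p[3]),np.sin(p[3])])).round(1))
i=w['image'][300:384,160:340];g=(255*(i/255.)**.6).astype(np.uint8)
j=cv2.resize(C['scene']['image'][135:180,155:215],(600,450),interpolation=cv2.INTER_CUBIC)[:,:]
cv2.imwrite('pics/v2.png',cv2.cvtColor(np.vstack([cv2.resize(g,(540,252),interpolation=cv2.INTER_CUBIC)]),cv2.COLOR_RGB2BGR))
E
```

```text
mouth in wrist [248.9247278  369.68250473] rim extents [225.8088556  352.60230703] [272.02344328 389.17514836]
base L,R [ 623.6 -190.7   18. ] [ 713.1 -297.    18. ] [ 668.4 -243.8   18. ] 138.95996916537484
lamp-derived base [ 684.  -239.1]
```

View pics/v2.png

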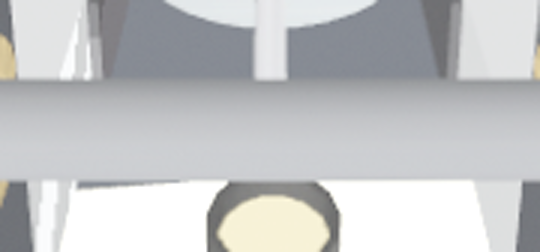

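```bash
python3 - <<'E'
from lamp import *
from scipy.spatial.transform import Rotation as Ro
w=pickle.load(open('C1.pkl','rb'))['wrist'];a=axis(p);M=np.array(w['world_to_cam'])
s=manip.read_state();R=Ro.from_euler('xyz',s['eef_rot']).as_matrix()
print(w['fx'])
for uv,d in(((110,120),300),((110,120),350)):
    des=np.array([(uv[0]-w['cx'])/w['fx'],(uv[1]-w['cy'])/w['fy'],1])*d
    sh=M[:3,:3].T@((M[:3,:3]@p[:3]+M[:3,3])-des)
    M2=M.copy();M2[:3,3]-=M[:3,:3]@sh
    c=dict(w);c['world_to_cam']=M2
    print('tool shift',(R.T@sh).round(0),'tcp',(s['eef_pos']+sh).round(0),'back end px',proj(c,[p[:3],p[:3]+133*a]).round(0).tolist())
E
```

```text
326.3025522590322
tool shift [-200.  128.  -86.] tcp [582. -88. 332.] back end px [[111.0, 120.0], [126.0, 251.0]]
tool shift [-197.  150. -138.] tcp [562. -62. 377.] back end px [[111.0, 120.0], [124.0, 234.0]]
```

Emit:
jog_arm:
  commands:
    - {"dx":-0.2,"dy":0.3,"dz":-0.4,"ax":0,"ay":0,"az":0,"gripper":0.7}
    - {"dx":-0.5,"dy":0.5,"dz":-0.5,"ax":0,"ay":0,"az":0,"gripper":0.7}
    - {"dx":-0.8,"dy":0.6,"dz":-0.5,"ax":0,"ay":0,"az":0,"gripper":0.7}
    - {"dx":-0.8,"dy":0.6,"dz":-0.3,"ax":0,"ay":0,"az":0,"gripper":0.7}
    - {"dx":-0.8,"dy":0.6,"dz":-0.3,"ax":0,"ay":0,"az":0,"gripper":0.7}
    - {"dx":-0.8,"dy":0.4,"dz":-0.1,"ax":0,"ay":0,"az":0,"gripper":0.7}
    - {"dx":-0.7,"dy":0.2,"dz":0,"ax":0,"ay":0,"az":0,"gripper":0.7}
    - {"dx":-0.4,"dy":0,"dz":0,"ax":0,"ay":0,"az":0,"gripper":0.7}
    - {"dx":0,"dy":0,"dz":0,"ax":0,"ay":0,"az":0,"gripper":0.7}
    - {"dx":0,"dy":0,"dz":0,"ax":0,"ay":0,"az":0,"gripper":0.7}
  squeeze: 20

```text
clock: 8.57
eef_pos: [581.8, -87.8, 329.1]
eef_rot: [3.139, 0.43, 2.948]
wrist_force: [-0.3, 0.5, -1.1]
finger_gap: 45.7
finger_force: 20.0
```

```bash
python3 - <<'E'
from lamp import *
w=grab('wrist');pickle.dump(w,open('w2.pkl','wb'));s=manip.read_state();print(s['clock'],s['eef_pos'],s['eef_rot'],s['finger_force'])
print(proj(w,[p[:3],p[:3]+133*axis(p)]))
i=w['image'][70:290,20:220];g=(255*(i/255.)**.6).astype(np.uint8)
cv2.imwrite('pics/v3.png',cv2.cvtColor(cv2.resize(g,(540,594),interpolation=cv2.INTER_CUBIC),cv2.COLOR_RGB2BGR))
E
```

```text
8.625 [581.7534143  -87.82863478 329.18170015] [3.1389717  0.43042612 2.94820979] 19.999775290489197
[[109.76627255 121.19112738]
 [125.49858194 252.86350401]]
```

View pics/v3.png

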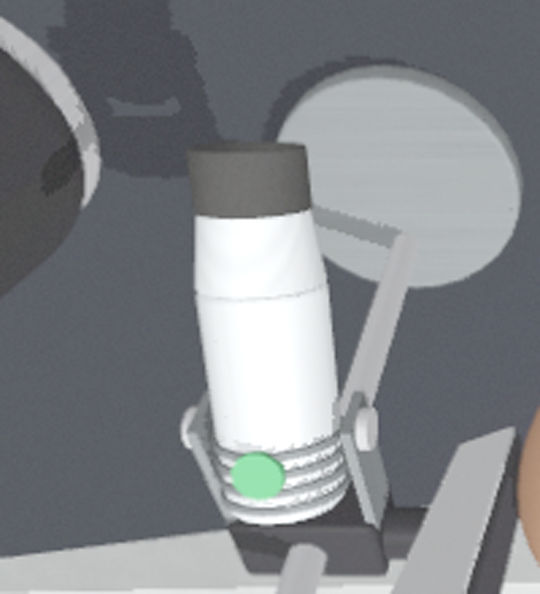

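The close view is clear: rim centre at crop (248,148), full pixel (111.5,124.5), with an edge-on rim 43 px wide. The axis runs through crop (254.5,213), (263,292) and (278.5,440). Refitting with these.

```bash
cat > fit2.py <<'E'
from lamp import *
w=pickle.load(open('w2.pkl','rb'))
W=lambda x,y:(20+x/2.7-.31,70+y/2.7-.31)
def res2(p):
    P=p[:3];a=axis(p);l=(W(248,148),W(278.5,440))
    q=proj(w,rim(P,a,19.5,0))
    r=list((q.min(0)+q.max(0))/2-np.array(W(247.5,147.5)))
    r.append((np.ptp(q[:,0])-117/2.7)*1.)
    r.append(perp(proj(w,P+100*a)[0],*l))
    return np.r_[np.array(res(p))/.8,np.array(r)/1.5]
p2=least_squares(res2,p,loss='soft_l1').x
if __name__=='__main__':
    print(p2.round(3),(res2(p2)*np.r_[[.8]*7,[1.5]*4]).round(2))
    for x,y in((395,66),(395,287)): print(plane(w,W(x,y),18).round(0))
    L,R=plane(w,W(270,140),18),plane(w,W(521,190),18);print(L,R,np.linalg.norm(L-R))
    a=axis(p2)
    for xy in((278.5,440),): # tri axis at back with side
        pass
    m=[tri(w,W(248,148),sc,proj(sc,p2[:3])[0])]
E
python3 fit2.py
```

```text
[ 5.58620e+02 -2.13593e+02  1.81897e+02 -2.03000e-01  4.39000e-01] [-1.49 -0.06 -0.6  -0.43  0.26  0.77  0.14 -0.38 -0.92  2.18  0.2 ]
[ 605. -212.   18.]
[ 742. -264.   18.]
[ 631.84780388 -294.71974443   18.        ] [ 689.29932557 -168.21936423   18.        ] 138.93532140865162
```

```bash
cat > tgt.py <<'E'
from fit2 import *
from scipy.spatial.transform import Rotation as Ro
s=manip.read_state();R=Ro.from_euler('xyz',s['eef_rot']).as_matrix()
a=axis(p2)
x=-a;y=np.array([-a[1],a[0],0]);y/=np.linalg.norm(y);z=np.cross(x,y);Rt=np.c_[x,y,z]
def go(back,e=3,zz=-6.6):
    tcp=p2[:3]-(back+28.5)*a-Rt@np.array([e,0,zz])
    return tcp,R.T@(tcp-s['eef_pos']),np.rad2deg(Ro.from_matrix(R.T@Rt).as_rotvec())
E
python3 - <<'E'
from tgt import *
M=np.array(w['world_to_cam'])
im=w['image'];hsv=cv2.cvtColor(im,cv2.COLOR_RGB2HSV)
m=((hsv[...,0]<16)&(hsv[...,1]>70)&(hsv[...,2]>40)).astype(np.uint8)
k,l,st,ce=cv2.connectedComponentsWithStats(m);i=1+st[1:,4].argmax();print('egg blob',st[i])
th,ph=np.meshgrid(np.linspace(0,np.pi,60),np.linspace(0,2*np.pi,60))
for e in(-1,1,3,5,7):
    L=np.c_[(e+28.5*np.cos(th)).ravel(),(22*np.sin(th)*np.cos(ph)).ravel(),(-6.6+22*np.sin(th)*np.sin(ph)).ravel()]
    q=proj(w,s['eef_pos']+L@R.T);print(e,q.min(0).round(1),q.max(0).round(1))
for b in (90,30,10): print(b,*[v.round(1) for v in go(b)])
E
```

```text
egg blob [ 211  194   81  102 6259]
-1 [209.8 204. ] [289.4 304.4]
1 [209.6 200.6] [289.6 301.2]
3 [209.5 197. ] [289.7 298.1]
5 [209.4 193.5] [289.8 294.9]
7 [209.2 189.9] [290.  291.7]
90 [ 458.9 -193.1  126.9] [ 175.6 -127.3  141.7] [ 0.4 -0.5  0.5]
30 [ 512.2 -204.   152.3] [ 115.6 -127.8  141.2] [ 0.4 -0.5  0.5]
10 [ 529.9 -207.7  160.8] [  95.6 -128.   141. ] [ 0.4 -0.5  0.5]
```

The egg outline, rows 194–296, puts its origin about 4.3 mm from the TCP along tool x. Going to the standoff pose.

Emit:
jog_arm:
  commands:
    - {"dx":0.4,"dy":0,"dz":0,"ax":0,"ay":0,"az":0,"gripper":0.7}
    - {"dx":0.8,"dy":0,"dz":0,"ax":0,"ay":0,"az":0,"gripper":0.7}
    - {"dx":0.8,"dy":-0.3,"dz":0,"ax":0,"ay":0,"az":0,"gripper":0.7}
    - {"dx":0.8,"dy":-0.7,"dz":0.3,"ax":0,"ay":0,"az":0,"gripper":0.7}
    - {"dx":0.8,"dy":-0.8,"dz":0.7,"ax":0,"ay":0,"az":0,"gripper":0.7}
    - {"dx":0.5,"dy":-0.8,"dz":0.8,"ax":0,"ay":0,"az":0,"gripper":0.7}
    - {"dx":0.25,"dy":-0.59,"dz":0.8,"ax":0,"ay":0,"az":0,"gripper":0.7}
    - {"dx":0,"dy":0,"dz":0.6,"ax":0,"ay":0,"az":0,"gripper":0.7}
    - {"dx":0,"dy":0,"dz":0.34,"ax":0,"ay":0,"az":0,"gripper":0.7}
    - {"dx":0,"dy":0,"dz":0,"ax":0.04,"ay":-0.05,"az":0.05,"gripper":0.7}
  squeeze: 20

```text
clock: 9.88
eef_pos: [460.9, -193.4, 127.5]
eef_rot: [3.141, 0.439, 2.939]
wrist_force: [-0.4, 0.4, -0.3]
finger_gap: 46.1
finger_force: 20.0
```

Emit:
jog_arm:
  commands:
    - {"dx":0,"dy":0,"dz":0,"ax":0,"ay":0,"az":0,"gripper":0.7}
    - {"dx":0,"dy":0,"dz":0,"ax":0,"ay":0,"az":0,"gripper":0.7}
  squeeze: 20

```text
clock: 10.12
eef_pos: [461.1, -193.6, 128.7]
eef_rot: [-3.141, 0.441, 2.939]
wrist_force: [0.6, 0.5, -0.5]
finger_gap: 45.7
finger_force: 20.0
```

```bash
python3 - <<'E'
from tgt import *
print(s['clock'],s['eef_pos'],s['finger_force'])
for b in (30,10): print(b,*[v.round(1) for v in go(b,4.3)])
E
```

```text
10.125 [ 461.13434816 -193.61799137  128.65992989] 19.999980926513672
30 [ 513.3 -204.3  152.9] [-58.5   0.    0.8] [-0.   0.1  0. ]
10 [ 531.  -207.9  161.4] [-78.5   0.    0.9] [-0.   0.1  0. ]
```

Approach to 30 mm, then check with images.

Emit:
jog_arm:
  commands:
    - {"dx":-0.3,"dy":0,"dz":0.02,"ax":0,"ay":0,"az":0,"gripper":0.7}
    - {"dx":-0.5,"dy":0,"dz":0,"ax":0,"ay":0,"az":0,"gripper":0.7}
    - {"dx":-0.4,"dy":0,"dz":0,"ax":0,"ay":0,"az":0,"gripper":0.7}
    - {"dx":-0.26,"dy":0,"dz":0,"ax":0,"ay":0,"az":0,"gripper":0.7}
    - {"dx":0,"dy":0,"dz":0,"ax":0,"ay":0,"az":0,"gripper":0.7}
    - {"dx":0,"dy":0,"dz":0,"ax":0,"ay":0,"az":0,"gripper":0.7}
  squeeze: 20

```text
clock: 10.88
eef_pos: [512.7, -204.3, 151.6]
eef_rot: [3.142, 0.439, 2.939]
wrist_force: [-0.5, -0.2, -1.2]
finger_gap: 46.1
finger_force: 20.0
```

```bash
python3 - <<'E'
from tgt import *
C={n:grab(n) for n in('scene','side','wrist')};pickle.dump(C,open('C2.pkl','wb'))
print(s['clock'],s['eef_pos'],[v.round(1) for v in go(10,4.3)])
f=lambda n,x,y:cv2.resize(C[n]['image'][y:y+60,x:x+80],(400,300),interpolation=cv2.INTER_CUBIC)
ww=cv2.resize(C['wrist']['image'][150:384,100:412],(400,300))
a=np.vstack([np.hstack([f('scene',150,120),f('side',270,175)]),np.hstack([ww,0*ww])])
cv2.imwrite('pics/v4.png',cv2.cvtColor((255*(a/255.)**.5).astype(np.uint8),cv2.COLOR_RGB2BGR))
ec=s['eef_pos']+R@[4.3,0,-6.6]
for n in C: print(n,'pred mouth,egg centre',proj(C[n],[p2[:3],ec]).round(1).tolist())
for n in('scene','side','wrist'):
    hsv=cv2.cvtColor(C[n]['image'],cv2.COLOR_RGB2HSV)
    m=((hsv[...,0]<16)&(hsv[...,1]>70)&(hsv[...,2]>40)).astype(np.uint8)
    k,l,st,ce=cv2.connectedComponentsWithStats(m)
    for i in range(1,k):
        if st[i][4]>30 and np.linalg.norm(ce[i]-proj(C[n],ec)[0])<25: print(n,st[i],ce[i].round(1))
E
```

```text
10.875 [ 512.68580445 -204.26014593  151.6058021 ] [array([ 531. , -207.9,  161.4]), array([-21.1,   0.1,  -0.9]), array([ 0.,  0., -0.])]
scene pred mouth,egg centre [[197.9, 152.1], [211.9, 150.6]]
side pred mouth,egg centre [[308.9, 213.3], [292.1, 227.8]]
wrist pred mouth,egg centre [[250.0, 336.0], [249.8, 245.4]]
scene [204 143  13  16 157] [210.1 150. ]
wrist [ 211  194   81  102 4529] [248.9 237.2]
```

View pics/v4.png

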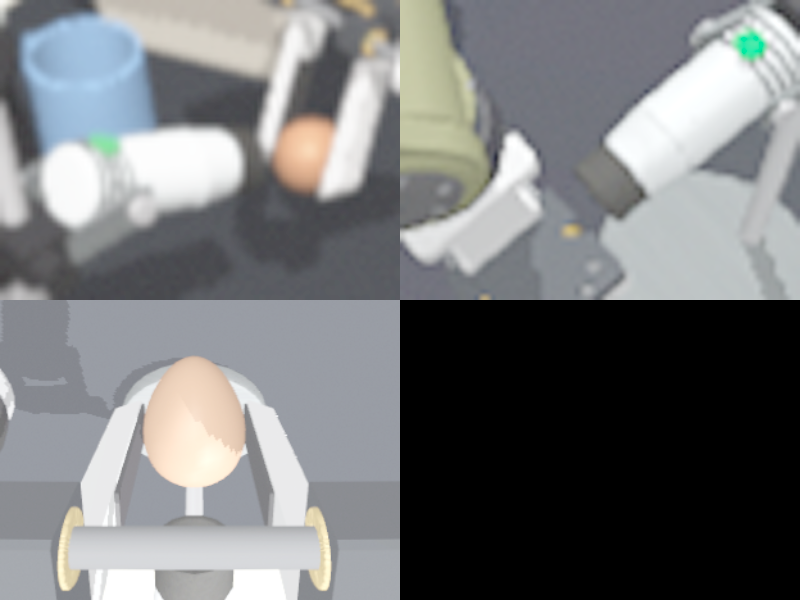

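The egg (crop x≈194) and cup (155–233, centre 194) are aligned laterally in the wrist view. The scene view shows the egg on the barrel line with a gap. Checking the rim's predicted top row against the observed ≈318.5.

```bash
python3 - <<'E'
from tgt import *
C=pickle.load(open('C2.pkl','rb'));w2=C['wrist']
for d in (-6,0,6):
  for h in(-6,0,6):
    q=proj(w2,rim(p2[:3]+d*a-h*z,a,19.5,0));print('along',d,'up',h,q.min(0).round(1),q.max(0).round(1))
g=cv2.cvtColor(w2['image'],cv2.COLOR_RGB2GRAY)
for r in(305,310,314,318,322,326,330,366,372,378): print(r,g[r,215:290:3])
E
```

```text
along -6 up -6 [218.3 302.2] [281.9 344. ]
along -6 up 0 [217.3 307.7] [282.7 351.9]
along -6 up 6 [216.2 313.5] [283.7 360.4]
along 0 up -6 [218.6 309.8] [281.6 352.6]
along 0 up 0 [217.6 315.4] [282.4 360.8]
along 0 up 6 [216.6 321.4] [283.3 369.5]
along 6 up -6 [218.9 317.2] [281.3 361.1]
along 6 up 0 [217.9 323. ] [282.1 369.5]
along 6 up 6 [216.9 329.1] [283.  378.3]
305 [ 97  96  96  96  96  97  95  96  96  96 175 222 225 219 206  96  98  97
  97  97  96  97  98  98  96]
310 [ 96  96  97  97  96  97  96  96  95  98 177 223 225 220 211  97  97  98
  97  97  96  98  96  97  97]
314 [ 98  97  97  97  97  96  97  97  97  97 189 222 225 220 211  97  96  96
  96  97  97  97  95  96  98]
318 [ 97  96  96  96  97  96  97  96  97  88  99 102 105 103  95  89  94  96
  97  97  96  97  96  97  96]
322 [97 97 97 97 97 96 70 73 77 88 93 96 97 98 98 96 85 74 70 95 97 96 96 96
 97]
326 [108 107 107 107 103  99 100 103 105 104 106 106 109 109 107 107 106 107
 103  98 101 107 107 108 108]
330 [133 135 134 134 134 133 133 135 133 133 134 133 133 134 134 134 134 133
 133 133 133 134 133 134 134]
366 [255 255  80  84  92  98 104 109 113 114 116 120 117 125 122 123 122 124
 125 120 117 111 101 255 255]
372 [255 255  81  90  93  98 103 111 114 114 116 122 124 124 125 124 125 126
 120 118 116 110 144 255 255]
378 [255 255 235 143  97 103 106 112 112 117 119 122 124 123 125 126 124 124
 122 118 116 132 255 255 255]
```

The fit agrees within about 2 mm, so I'll make the final 21 mm approach.

Emit:
jog_arm:
  commands:
    - {"dx":-0.12,"dy":0,"dz":-0.03,"ax":0,"ay":0,"az":0,"gripper":0.7}
    - {"dx":-0.2,"dy":0,"dz":0,"ax":0,"ay":0,"az":0,"gripper":0.7}
    - {"dx":-0.14,"dy":0,"dz":0,"ax":0,"ay":0,"az":0,"gripper":0.7}
    - {"dx":-0.07,"dy":0,"dz":0,"ax":0,"ay":0,"az":0,"gripper":0.7}
    - {"dx":0,"dy":0,"dz":0,"ax":0,"ay":0,"az":0,"gripper":0.7}
    - {"dx":0,"dy":0,"dz":0,"ax":0,"ay":0,"az":0,"gripper":0.7}
    - {"dx":0,"dy":0,"dz":0,"ax":0,"ay":0,"az":0,"gripper":0.7}
    - {"dx":0,"dy":0,"dz":0,"ax":0,"ay":0,"az":0,"gripper":0.7}
  squeeze: 20

```text
clock: 12.02
eef_pos: [531.3, -208.2, 162.0]
eef_rot: [-3.141, 0.44, 2.939]
wrist_force: [-0.2, -0.8, -0.4]
finger_gap: 45.8
finger_force: 20.0
```

```bash
python3 - <<'E'
from tgt import *
w3=grab('wrist');sn=grab('scene')
print(s['clock'],s['eef_pos'],s['finger_force'],[v.round(1) for v in go(10,4.3)])
q=proj(w3,rim(p2[:3],a,19.5,0));print('rim',q.min(0),q.max(0))
tip=s['eef_pos']+R@[4.3-28.5,0,-6.6]; print('tip in mouth frame',(np.c_[a,y,-z].T@(tip-p2[:3])).round(1),'wrist px',proj(w3,tip))
A=cv2.resize(w3['image'][150:384,100:412],(400,300));B=cv2.resize(sn['image'][120:180,150:230],(400,300),interpolation=cv2.INTER_CUBIC)
cv2.imwrite('pics/v5.png',cv2.cvtColor((255*(np.hstack([A,B])/255.)**.5).astype(np.uint8),cv2.COLOR_RGB2BGR))
E
```

```text
12.025 [ 531.26286773 -208.16235554  161.99491186] 19.999918341636658 [array([ 531. , -207.9,  161.4]), array([0.5, 0.2, 0.4]), array([-0. ,  0.1, -0. ])]
rim [216.69366947 285.7936018 ] [283.35495403 326.36220151]
tip in mouth frame [-9.5 -0.2  0.5] wrist px [[249.68948791 290.4899782 ]]
```

View pics/v5.png

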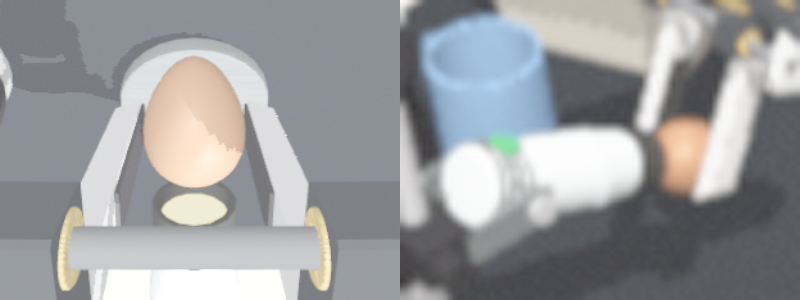

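The wrist view shows the egg centred on the cup (both x≈194) with a gap to the rim of about 1 cm. In the scene view it sits in line with the barrel. Handing in.

```bash
python3 -c "
from cell import job;print(job.sign_off())"
```

```text
the job is handed in; nothing more can be done
None
```

I handed the job in with the brown egg gripped at 20 N, its blunt end measured about 1 cm short of the lamp cup, on the lamp's axis and in line with the barrel to within about 2 mm. The sign-off didn't return a verdict, so I don't know how it was judged.

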